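# Shut down the bench mixer and open it

## Task

Shut down the bench mixer and open it. On the sloping console press the large round key, then the square key, then the long narrow key, each fully down and let up again before the next, and never press the small round one; then swing the mixer's latch lever right off the lid, and only then raise the lid to more than halfway upright (50 to 90 degrees) and leave it standing there. Do not shift or knock over the loose paint jars, the beaker or the spatula around.

Things in the scene. Friction and masses are not known exactly. Their poses are not given: they have to be found in the camera images.
- console: White control console, 142 mm deep x 220 wide x 184 high, fixed; origin on the bench under it, 29 mm behind its front edge; x from its front to its back, z up. It is turned about half round: its front faces away from the robot. That front is a panel sloping 30 degrees with four keys in one level row, 50 mm apart, 65 mm above the bench, in an order that differs each time.
- bridge_edge (a point): Middle of the lower front edge of the console's grey display bridge (88 mm deep, 220 wide, 30 high), 154 mm above the bench. It overhangs the panel: this edge is 22 mm behind the key tops' centres and 80 mm above them, so a gripper pointing straight down strikes it; come in square to the panel. Axes as the console's.
- round_top (a point): Matt black key cap standing 10 mm out of the console's sloping panel, large and round, 32 mm across. This point is the centre of its top face; its z axis is the panel's outward normal (30 degrees from vertical, leaning towards the console's front), x runs up the slope, y along the row of keys.
- square_top (a point): Matt black key cap standing 10 mm out of the console's sloping panel, square, 24 x 24 mm. This point is the centre of its top face; its z axis is the panel's outward normal (30 degrees from vertical, leaning towards the console's front), x runs up the slope, y along the row of keys.
- long_top (a point): Matt black key cap standing 10 mm out of the console's sloping panel, long and narrow, 42 mm up the slope x 14 mm along the row. This point is the centre of its top face; its z axis is the panel's outward normal (30 degrees from vertical, leaning towards the console's front), x runs up the slope, y along the row of keys.
- small_top (a point): Matt black key cap standing 10 mm out of the console's sloping panel, small and round, 16 mm across (not to be pressed). This point is the centre of its top face; its z axis is the panel's outward normal (30 degrees from vertical, leaning towards the console's front), x runs up the slope, y along the row of keys.
- key_round (a joint): How far the large round key is pressed along its axis, in m: 0 up, 0.006 fully down; springs back; about 5 N fully down.
- key_square (a joint): How far the square key is pressed along its axis, in m: 0 up, 0.006 fully down; springs back; about 5 N fully down.
- key_long (a joint): How far the long narrow key is pressed along its axis, in m: 0 up, 0.006 fully down; springs back; about 5 N fully down.
- key_small (a joint): How far the small round key is pressed along its axis, in m: 0 up, 0.006 fully down; springs back; about 5 N fully down.
- mixer: Grey box-shaped bench mixer, 220 x 220 mm, 100 mm high, fixed; origin under its middle on the bench, x from its front to its back, y to its left when seen from the front, z up. A flat 12 mm aluminium lid covers its whole top (lid top 112 mm above the bench), hinged along the back edge. A post at the right of the front carries the latch lever.
- latch_knob (a point): Black upright knob at the free end of the latch lever, 18 mm across; it stands 36 mm tall, its top 160 mm and this point 145 mm above the bench (26 mm stands clear above the lever arm). It is 60 mm from the lever's pivot. Shut, the lever lies across the lid's front edge, pointing to the mixer's back.
- latch_pivot (a point): Point on the upright axis of the latch lever, at the height of latch_knob. z up; its x axis points along the lever to the knob.
- latch (a joint): Angle of the latch lever in rad: 0 pointing straight back over the lid, growing clockwise seen from above (knob to the mixer's right and then forward), stop at 1.4; stays where it is left (about 1 N at the knob). The lever is clear of the lid from about 1.0.
- lid_bar (a point): Middle of the round steel bar handle on the lid: 12 mm thick, 90 mm long along the mixer's y, 35 mm above the lid's top (147 mm above the bench when shut), 60 mm in front of and 40 mm to the left of the lid's centre, on a post at each end. Its axes are the lid's.
- lid_hinge (a point): Point on the lid's hinge axis (the mixer's y direction), at the back edge 100 mm above the bench; the bar lies 170 mm in front of it and 47 mm above it when shut. Its axes turn with the lid.
- lid (a joint): Lid angle in rad: 0 shut, growing as the front rises, stop at 1.8; a stiff hinge that stays where it is left (2 to 4 N at the bar).
- jar_mid: Loose capped paint jar with a green label, 50 mm across, 70 mm high, origin under its middle; stands between the console and the mixer.
- jar_front: Loose capped paint jar with an orange label, 52 mm across, 50 mm high, origin under its middle; near the robot, on its left.
- beaker: Loose clear open beaker, 72 mm across, 80 mm high, origin under its middle; on the left.
- spatula: Loose spatula lying on the bench near the robot, on its right, 280 mm long, blade to the left; x along it towards the blade.
- jar_side: Loose capped paint jar with a yellow label, 64 mm across, 80 mm high, origin under its middle; on the right.

How it is judged (in metres and radians):
On the way, in this order (a step that is already met when the one before it is completed fails the run):
1. the large round key is pressed down (at least 4 of its 6 mm) with every other key up (value of joint key_round above 0.004 m and value of joint each of key_square, key_long, key_small below 0.002 m), for 0.04 s.
2. the square key is pressed down (at least 4 of its 6 mm) with every other key up (value of joint key_square above 0.004 m and value of joint each of key_round, key_long, key_small below 0.002 m), for 0.04 s.
3. the long narrow key is pressed down (at least 4 of its 6 mm) with every other key up (value of joint key_long above 0.004 m and value of joint each of key_round, key_square, key_small below 0.002 m), for 0.04 s.
4. the latch lever is swung at least 1.0 rad off the lid, with the lid still down (value of joint latch above 1 rad and value of joint lid below 0.1 rad), for 0.1 s.
5. the lid is raised at least 0.8 rad (46 degrees) (value of joint lid above 0.8 rad), for 0.2 s.
At the end, for the whole second after the job is handed in: The lid stands open between 0.8 and 1.7 rad (46 to 97 degrees) and at rest, the latch lever is at least 1.0 rad off, and all four keys are up (within 2 mm) (value of joint lid between 0.8 and 1.7 rad and value of joint latch above 1 rad and velocity of joint lid between -0.05 and 0.05 rad/s and value of joint each of key_round, key_square, key_long, key_small below 0.002 m); the robot touches nothing.
It fails at once if the small round key is pressed (more than 2.5 mm) (value of joint key_small above 0.0025 m).
It fails at once if two keys are down at once (more than 2.5 mm each) (value of joint each of key_round, key_square above 0.0025 m or value of joint each of key_round, key_long above 0.0025 m or value of joint each of key_round, key_small above 0.0025 m or value of joint each of key_square, key_long above 0.0025 m or value of joint each of key_square, key_small above 0.0025 m or value of joint each of key_long, key_small above 0.0025 m).
It fails at once if the lid is raised (more than 0.12 rad) while the latch lever still lies over it (under 0.8 rad) (value of joint lid above 0.12 rad and value of joint latch below 0.8 rad).
It fails at once if a jar, the beaker or the spatula is pushed more than 30 mm or, if it stands, tipped over (distance of any of jar_mid, jar_front, beaker, spatula, jar_side from where it was at the start of the episode above 0.03 m or angle between any of jar_mid, jar_front, beaker, jar_side's own z axis and vertical above 0.5 rad).
It also fails if it takes over 72 s, if anything falls off the work surface, if the arm or the gripper's body presses on something with over 40 N, if the wrist force passes 120 N, or if a joint passes its speed limit or range.

## Robot

A 6-joint arm with a two-finger parallel gripper is mounted at the origin on the work surface. World frame = base frame: x ahead of the robot, y to its left, z up, the work surface at z = 0. Lengths are in mm, angles in rad, forces in N, time in s.
With the tool pointing down it reaches from about 300 to 850 mm from the base axis. Payload 4.2 kg.
Tool frame: the origin (TCP) lies at the very end of the fingers, on their centre line; the grasp point (between the pads) lies 19 mm behind it; z points along the fingers, y is the line along which they close (so a half turn about z gives the same grasp; the last joint's range is limited). The gripper opens to 91 mm and grips with 3 to 60 N. Pads are 32 mm wide; open, the fingers measure 118 mm over their backs; the gripper's body (76 mm by 178 mm) begins 60 mm behind the grasp point.
Start: joints at [1.237, 0.32, 1.565, -0, 1.257, -0.02], TCP at [177.491, 546.937, 213.976] pointing down, gripper open.
Joint ranges: [-3.11, 3.11], [-0.84, 2.01], [0.21, 2.61], [-1.34, 4.49], [0.05, 2.63], [-2.56, 2.56]. Speed limits (rad/s): [2.57, 2.57, 3.14, 3.14, 3.14, 3.14].

## Interface

Orientations are given as a rotation vector (axis times angle).
In Python, from cell import robot gives the robot as it stands.
- The arm moves only by the tool arm_command, never from a script. Its argument "plan" is a list of rows, each a list of 7 numbers: the shift along the world's x, y, z in mm, then the turn, a rotation vector about the world's x, y, z in rad, then the opening, from 0 (shut) to 1 (fully open). In form: [[tx, ty, tz, wx, wy, wz, hand], ...]. A call has 1 to 12 rows; each row shifts and turns the commanded pose from where the row before left it; what a row does not reach is not made up. A row lasts 1/12 s, in which the tool goes at most 41.7 mm and 7.16 degrees, less where a joint would pass 70% of its speed; a pose out of reach is approached as far as the arm can. A call is refused whole if a number of a shift passes 41.7 or a number of a turn 0.125, either way. A call with a gripper value outside its range is refused whole. The fingers move at their own pace and stop on an object; "newtons" is the grip in N (left out, the last holds). Time passes only in rows, so rows that do not move let the fingers close. It gives the time, the measured TCP pose, the force, the opening and the grip force at its end, in the units of the state.
- robot.observe(): the state, without advancing time (a new reading comes with each control period).
- robot.camera(name): name is "scene" or "top"; returns a dict with "img" (480x640x3 uint8, blue, green, red), "mtx" (3x3 intrinsics, pixels), "k1" (the pictures are not rectified: a ray, as slopes to the right and down, at radius r is drawn at 1 + k1 r^2 times it, then the intrinsics apply), "eye" and "rotation" of the camera in the world. Camera axes: x right, y up, looking along -z (the intrinsics and any distortion apply to the point x, -y, -z); pixel columns grow to the right and rows downward; lengths in mm; the calibration is good to about 2 mm. A picture is of the moment at which its call begins. There is no depth.
- robot.job_done(): hands the job in; it is judged then, once.
The state is a dict: "t": time; "qpos": joint angles; "qd": joint speeds; "joint_efforts": joint torques, N m; "eef_pos": TCP position; "orientation": TCP orientation; "force": force on the tool from outside, world axes, zero at the start; "wrist_torque": the same for the moment, N m; "gripper_width": finger opening in mm; "grasp_force": force on a finger pad.
Only numpy, scipy, OpenCV 4.12 (cv2) and the standard library are available. Lean on these libraries where they do the work, as an engineer would, in place of code of your own. Each camera call takes 0.05 s, during which the arm holds its last target. There are 200 camera calls.

## Working session

There is one attempt and no reset: what is moved stays moved. The work goes in short steps, Python scripts to look and compute and a tool call to move; the robot and the scene stay as the last step left them, time stands still between calls to the robot, and variables do not carry over. Pictures are saved under pics/ and viewed, at most 10 in all, crops included, and the job is handed in when it is done.

Besides the shell and the picture viewer there is one more tool, called after "Request:" as name([rows], argument=value, ...), one row to a line, values as JSON. arm_command: Moves the arm, as the interface text tells. Its arguments: {"type":"object","properties":{"plan":{"type":"array","items":{"type":"array","items":{"type":"number"}}},"newtons":{"type":"number"}},"required":["plan"]}

```bash
mkdir -p pics
cat > h.py <<'E'
import numpy as np, cv2
from cell import robot
def ray(c,u,v):
    K=np.array(c["mtx"],float);p=np.array([(u-K[0,2])/K[0,0],(v-K[1,2])/K[1,1]]);q=p.copy()
    for _ in range(20): q=p/(1+c["k1"]*(q@q))
    return np.array(c["rotation"])@np.array([q[0],-q[1],-1.])
def atz(c,u,v,z):
    d=ray(c,u,v);e=np.array(c["eye"],float);return e+d*(z-e[2])/d[2]
def proj(c,P):
    K=np.array(c["mtx"],float);x=np.array(c["rotation"]).T@(np.array(P,float)-np.array(c["eye"]))
    s=np.array([x[0],-x[1]])/-x[2];s=s*(1+c["k1"]*(s@s));return K[:2,:2]@s+K[:2,2]
E
python3 - <<'E'
from h import *
for n in("scene","top"):
    c=robot.camera(n);cv2.imwrite(f"pics/{n}0.png",c["img"]);print(n,c["eye"],np.round(c["rotation"],3).tolist(),c["mtx"],c["k1"])
print(robot.observe())
E
```

```text
scene [1326.09947345   72.35910407 1066.52172597] [0.525, 0.572, 1.591] [[548.78807699   0.         334.92769294]
 [  0.         548.78807699 237.72433686]
 [  0.           0.           1.        ]] -0.02470028362748998
top [ 284.2205346    10.12485064 1359.83687777] [0.144, -0.16, -1.556] [[524.74961844   0.         312.3363161 ]
 [  0.         524.74961844 239.96507387]
 [  0.           0.           1.        ]] -0.14098815629978334
{'t': 0.1, 'qpos': array([ 1.23698703e+00,  3.20250684e-01,  1.56551802e+00, -1.27943134e-05,
        1.25740879e+00, -1.99826440e-02]), 'qd': array([ 0.00102428, -0.00146558, -0.00236588, -0.00033066,  0.00052791,
        0.00167248]), 'joint_efforts': array([ 7.34261931e-06, -4.13332808e+01, -2.32509792e+01,  7.29120173e-02,
        4.23009752e-02, -5.07098218e-05]), 'eef_pos': array([177.35342536, 546.50594861, 213.20645677]), 'orientation': array([-4.90889331e-01, -3.10273251e+00,  2.45375705e-03]), 'force': array([-0.08375192, -0.15627781, -0.46802136]), 'wrist_torque': array([ 0.02022031, -0.03526103, -0.0301877 ]), 'grasp_force': 0.0, 'gripper_width': 91.19324177729641}
```

View pics/scene0.png

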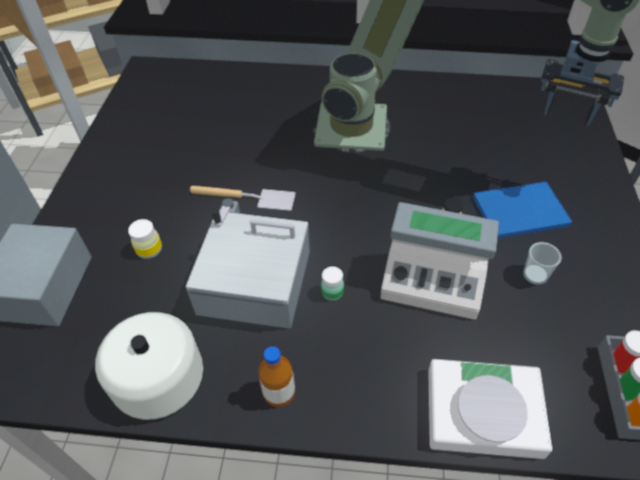

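View pics/top0.png

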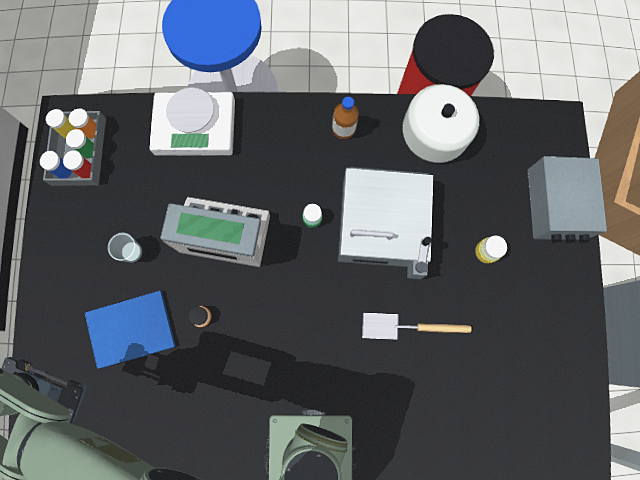

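The scene view shows the keys from left to right: large round at about (401,272), long (423,277), square (446,282), small (467,287). The mixer's front faces the robot, with the knob near (426,241) in the top view. I'll enlarge both.

```bash
sed -i 's/np.array(c\["rotation"\])/Rm(c)/g' h.py
cat >> h.py <<'E'
def Rm(c): return cv2.Rodrigues(np.array(c["rotation"],float))[0]
E
python3 - <<'E'
import cv2,numpy as np
s=cv2.imread("pics/scene0.png");t=cv2.imread("pics/top0.png")
r=lambda i,x,y,w,h,k:cv2.resize(i[y:y+h,x:x+w],None,fx=k,fy=k,interpolation=cv2.INTER_CUBIC)
cv2.imwrite("pics/c1.png",np.vstack([r(s,370,190,133,50,6),r(s,370,240,133,50,6)])[:600])
cv2.imwrite("pics/c2.png",r(t,330,160,133,100+20,5)[:600])
E
```

```text
(no output)
```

View pics/c1.png

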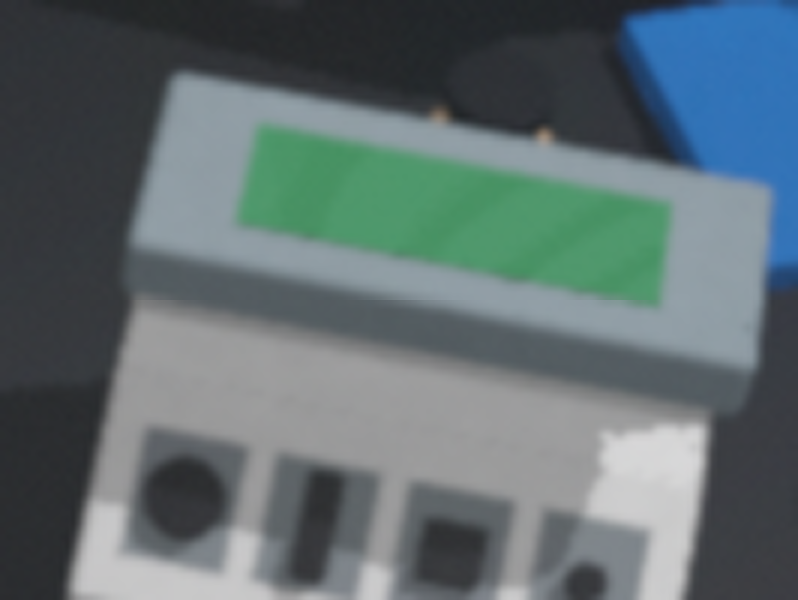

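View pics/c2.png

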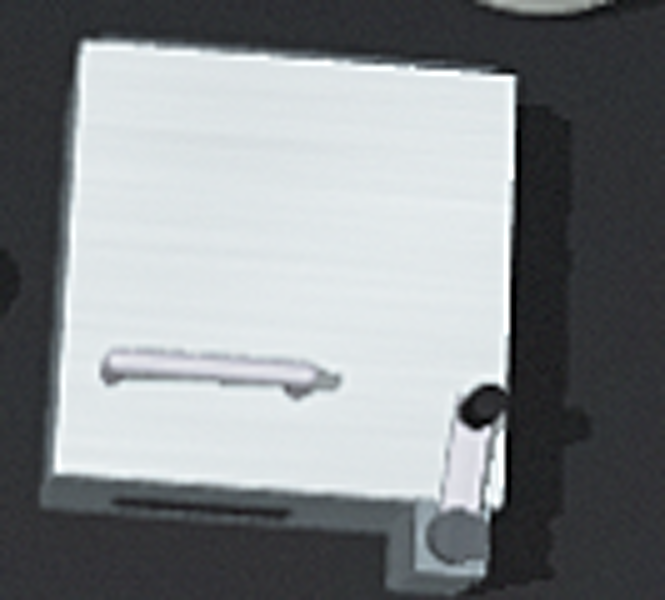

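Run:
```python
from h import *
s=robot.camera("scene");t=robot.camera("top")
f=lambda n,c,u,v,z:print(n,np.round(atz(c,u,v,z),1))
for n,u,v in(("round",185,497),("long",318,525),("square",453,552),("small",587,580)): f(n,s,370+u/6,190+v/6,74)
for n,u,v in(("bridge topfront L",132,245),("R",757,370),("top back L",178,72),("R",772,187)): f(n,s,370+u/6,190+v/6,184)
for u,v in((85,42),(515,75),(503,505),(55,473)): f("lid",t,330+u/5,160+v/5,112)
f("knob",t,330+490/5,160+400/5,160); f("pivot",t,330+457/5,160+537/5,140)
f("barL",t,330+110/5,160+362/5,150);f("barR",t,330+318/5,160+375/5,150)
f("jarmid",t,312,211,70);f("beaker",t,124,243,80);f("jarside",t,497,243,80);f("jarfront",t,203,316,50)
f("blade",t,380,326,0);f("handle",t,470,329,10)
f("jarmid s",s,332,275,70);f("knob s",s,231,206,160)
f("bar s",s,252,223,147);f("bar s",s,293,227,147)
```

```text
round [593.2 154.   74. ]
long [601.3 203.2  74. ]
square [608.9 252.6  74. ]
small [616.9 301.1  74. ]
bridge topfront L [566.3 124.5 184. ]
R [602.2 339.2 184. ]
top back L [480.8 139.2 184. ]
R [517.1 352.4 184. ]
lid [712.4 -86.2 112. ]
lid [ 698.8 -303.1  112. ]
lid [ 480.  -288.6  112. ]
lid [493.9 -70.4 112. ]
knob [ 522.4 -272.6  160. ]
pivot [ 460.1 -259.2  140. ]
barL [540.9 -94.1 150. ]
barR [ 535.6 -192.8  150. ]
jarmid [6.122e+02 1.000e-01 7.000e+01]
beaker [522.9 473.4  80. ]
jarside [ 532.3 -470.    80. ]
jarfront [345.6 269.3  50. ]
blade [ 326.9 -178.2    0. ]
handle [ 318.4 -411.9   10. ]
jarmid s [610.7   1.2  70. ]
knob s [ 506.3 -237.7  160. ]
bar s [ 541.  -184.4  147. ]
bar s [544.  -91.8 147. ]
```

```bash
cat >> h.py <<'E'
from scipy.spatial.transform import Rotation as Ro
d=np.array([.159,.987,0]);d/=np.linalg.norm(d);f=np.array([d[1],-d[0],0])
n=.5*f+np.array([0,0,.866]); zt=-n; RK=np.c_[np.cross(d,zt),d,zt]
KEY=dict(round=(593.2,154,74),long=(601.3,203.2,74),square=(608.9,252.6,74))
def goto(P,R=None):
    o=robot.observe();p=np.array(o["eef_pos"]);Rc=Ro.from_rotvec(o["orientation"])
    w=np.zeros(3) if R is None else (Ro.from_matrix(R)*Rc.inv()).as_rotvec()
    print("t",round(o["t"],2),"now",p.round(1),"shift",(np.array(P)-p).round(1),"turn",w.round(3),"F",np.round(o["force"],1))
E
python3 - <<'E'
from h import *
for k in KEY: print(k,[np.round(np.array(KEY[k])+n*h,1) for h in(90,15)])
goto(np.array(KEY["round"])+n*120,RK); print(n,d)
E
```

```text
round [array([637.6, 146.8, 151.9]), array([600.6, 152.8,  87. ])]
long [array([645.7, 196. , 151.9]), array([608.7, 202. ,  87. ])]
square [array([653.3, 245.4, 151.9]), array([616.3, 251.4,  87. ])]
t 0.2 now [177.4 546.7 213.5] shift [ 475.  -402.2  -35.6] turn [0.124 0.509 0.15 ] F [-0.7 -0.2  0.3]
[ 0.49363577 -0.07952187  0.866     ] [0.15904374 0.98727154 0.        ]
```

Request:
arm_command([
  [0,0,30,0,0,0,0],
  [0,0,30,0,0,0,0],
  [0,0,30,0,0,0,0],
  [10,-5,20,0,0,0,0],
  [25,-20,0,0,0,0,0],
  [25,-20,0,0,0,0,0],
  [25,-20,0,0,0,0,0],
  [25,-20,0,0,0,0,0],
  [25,-20,0,0,0,0,0],
  [25,-20,0,0,0,0,0],
  [25,-20,0,0,0,0,0],
  [25,-20,0,0,0,0,0],
])

```text
t: 1.2
eef_pos: [388.4, 380.7, 323.9]
orientation: [-0.491, -3.103, 0.0]
force: [0.4, -0.2, 0.5]
gripper_width: 14.1
grasp_force: 0.0
```

Request:
arm_command([
  [26,-24,0,0,0,0,0],
  [26,-24,0,0,0,0,0],
  [26,-24,0,0,0,0,0],
  [26,-24,0,0,0,0,0],
  [26,-24,0,0,0,0,0],
  [26,-24,0,0.02,0.08,0.025,0],
  [26,-24,0,0.02,0.08,0.025,0],
  [26,-24,0,0.02,0.08,0.025,0],
  [26,-24,0,0.02,0.08,0.025,0],
  [26,-20,0,0.02,0.08,0.025,0],
  [10,0,-20,0.02,0.08,0.025,0],
  [0,0,-20,0,0,0,0],
])

```text
t: 2.2
eef_pos: [662.7, 143.3, 274.9]
orientation: [-0.218, -2.632, -0.059]
force: [0.6, 0.5, -2.9]
gripper_width: 0.3
grasp_force: 0.0
```

Run:
```python
from h import *
goto(np.array(KEY["round"])+n*90,RK)
```

```text
t 2.2 now [662.7 143.3 274.9] shift [ -25.1    3.5 -123. ] turn [0.002 0.022 0.006] F [ 0.6  0.5 -2.9]
```

Request:
arm_command([
  [-5,0,-25,0,0.02,0,0],
  [-5,1,-25,0,0,0,0],
  [-5,1,-25,0,0,0,0],
  [-5,1,-25,0,0,0,0],
  [-5,1,-12,0,0,0,0],
  [0,0,0,0,0,0,0],
  [0,0,0,0,0,0,0],
  [0,0,0,0,0,0,0],
])

```text
t: 2.87
eef_pos: [633.2, 150.0, 173.0]
orientation: [-0.212, -2.622, -0.057]
force: [-0.1, -1.0, 0.3]
gripper_width: 0.5
grasp_force: 0.0
```

Run:
```python
from h import *
goto(np.array(KEY["round"])+n*15,RK)
c=robot.camera("scene")
cv2.imwrite("pics/s2.png",cv2.resize(c["img"][170:310,360:520],None,fx=4,fy=4,interpolation=cv2.INTER_CUBIC))
print(proj(c,robot.observe()["eef_pos"]))
```

```text
t 2.87 now [633.2 150.  173. ] shift [-32.6   2.8 -86. ] turn [0.001 0.012 0.002] F [-0.1 -1.   0.3]
[403.15589041 259.97375793]
```

View pics/s2.png

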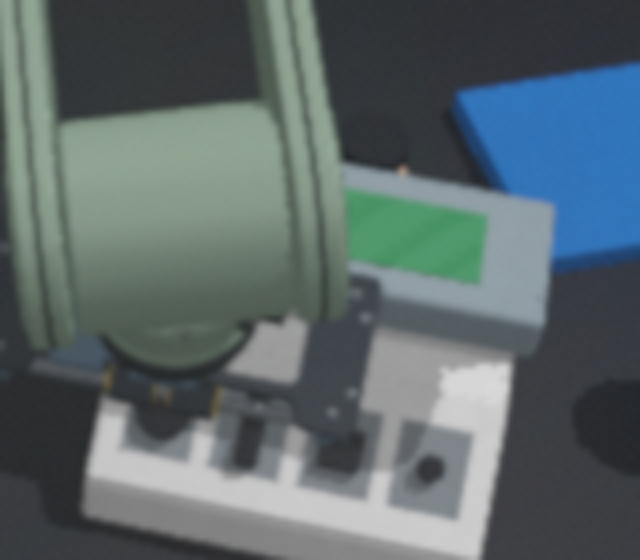

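The closed fingertips are above the round key, which is partly hidden at crop (160,420). The body is clear of the bridge, so I'll descend along the normal.

Request:
arm_command([
  [0,0,-21,0,0.012,0,0],
  [0,-1,-20,0,0,0,0],
  [-10,1,-18,0,0,0,0],
  [-10,1,-14,0,0,0,0],
  [-10,1,-12,0,0,0,0],
  [0,0,0,0,0,0,0],
  [0,0,0,0,0,0,0],
  [0,0,0,0,0,0,0],
])

```text
t: 3.58
eef_pos: [604.0, 152.0, 88.4]
orientation: [-0.212, -2.612, -0.056]
force: [0.2, 0.9, 1.0]
gripper_width: 0.6
grasp_force: 0.0
```

```bash
cat > k.py <<'E'
from h import *
import sys
goto(np.array(KEY[sys.argv[1]])+n*float(sys.argv[2]),RK)
o=robot.observe();e=np.array(o["eef_pos"])-KEY[sys.argv[1]]
print("normal",(e@n).round(1),"row",(e@d).round(1),"slope",(e@np.cross(d,n)).round(1),"Fn",(np.array(o["force"])@n).round(2))
E
python3 k.py round 0
```

```text
t 3.58 now [604.  152.   88.4] shift [-10.8   2.  -14.4] turn [0.    0.001 0.002] F [0.2 0.9 1. ]
normal 18.0 row -0.2 slope 2.3 Fn 0.92
```

Request:
arm_command([
  [-4,0,-5,0,0,0,0],
  [-3,0,-4,0,0,0,0],
  [-1,0,-2,0,0,0,0],
  [0,0,0,0,0,0,0],
  [0,0,0,0,0,0,0],
  [0,0,0,0,0,0,0],
])

```text
t: 4.08
eef_pos: [594.7, 152.0, 76.1]
orientation: [-0.212, -2.609, -0.055]
force: [-1.3, -0.5, -0.1]
gripper_width: 0.5
grasp_force: 0.0
```

```bash
python3 k.py round 0
```

```text
t 4.08 now [594.7 152.   76.1] shift [-1.5  2.  -2.1] turn [ 0.001 -0.002  0.002] F [-1.3 -0.5 -0.1]
normal 2.7 row -1.8 slope 0.5 Fn -0.68
```

Request:
arm_command([
  [-1,0,-2,0,0,0,0],
  [-1,0,-2,0,0,0,0],
  [-1,0,-1,0,0,0,0],
  [0,0,0,0,0,0,0],
  [0,0,0,0,0,0,0],
])

```text
t: 4.5
eef_pos: [592.2, 152.2, 71.3]
orientation: [-0.212, -2.61, -0.056]
force: [2.0, 1.1, 1.9]
gripper_width: 0.4
grasp_force: 1.5
```

```bash
python3 k.py round 0
```

```text
t 4.5 now [592.2 152.2  71.3] shift [1.  1.8 2.7] turn [ 0.    -0.     0.002] F [2.  1.1 1.9]
normal -2.7 row -1.9 slope 0.8 Fn 2.5
```

Contact. I'll press about 5 mm further.

Request:
arm_command([
  [-1,0,-2,0,0,0,0],
  [-1,0,-2,0,0,0,0],
  [0,0,0,0,0,0,0],
  [0,0,0,0,0,0,0],
  [0,0,0,0,0,0,0],
])

```text
t: 4.92
eef_pos: [590.6, 152.5, 68.4]
orientation: [-0.212, -2.611, -0.057]
force: [4.3, 1.2, 8.3]
gripper_width: 0.7
grasp_force: 4.5
```

```bash
python3 k.py round 0
```

```text
t 4.92 now [590.6 152.5  68.4] shift [2.6 1.5 5.6] turn [-0.     0.001  0.002] F [4.3 1.2 8.3]
normal -6.0 row -1.9 slope 0.8 Fn 9.24
```

Round key bottomed (-6.0 mm, 9 N). Lift off and move to the square key.

Request:
arm_command([
  [5,-1,9,0,0,0,0],
  [5,-1,9,0,0,0,0],
  [5,0,8,0,0,0,0],
  [4,25,0,0,0,0,0],
  [4,25,0,0,0,0,0],
  [4,25,0,0,0,0,0],
  [4,25,0,0,0,0,0],
  [0,2,0,0,0,0,0],
  [0,0,0,0,0,0,0],
  [0,0,0,0,0,0,0],
  [0,0,0,0,0,0,0],
])

```text
t: 5.83
eef_pos: [620.4, 250.7, 93.0]
orientation: [-0.213, -2.607, -0.054]
force: [0.5, -0.3, -0.4]
gripper_width: 0.5
grasp_force: 0.0
```

```bash
python3 k.py square 5
```

```text
t 5.83 now [620.4 250.7  93. ] shift [ -9.1   1.5 -14.7] turn [ 0.002 -0.003  0.003] F [ 0.5 -0.3 -0.4]
normal 22.3 row -0.1 slope 0.6 Fn -0.1
```

Request:
arm_command([
  [-4,1,-7,0,0,0,0],
  [-4,1,-7,0,0,0,0],
  [-2,0,-4,0,0,0,0],
  [-1,0,-2,0,0,0,0],
  [-1,0,-2,0,0,0,0],
  [-1,0,-2,0,0,0,0],
  [-1,0,-1,0,0,0,0],
  [0,0,0,0,0,0,0],
  [0,0,0,0,0,0,0],
  [0,0,0,0,0,0,0],
])

```text
t: 6.67
eef_pos: [606.9, 253.8, 69.0]
orientation: [-0.212, -2.609, -0.055]
force: [0.6, -1.4, 5.4]
gripper_width: 0.6
grasp_force: 2.5
```

```bash
python3 k.py square 0
```

```text
t 6.67 now [606.9 253.8  69. ] shift [ 2.  -1.2  5. ] turn [ 0.001 -0.001  0.002] F [ 0.6 -1.4  5.4]
normal -5.4 row 0.8 slope 0.6 Fn 5.06
```

Press 2 mm more to be sure, then look at the force.

Request:
arm_command([
  [-1,0,-2,0,0,0,0],
  [0,0,-1,0,0,0,0],
  [0,0,0,0,0,0,0],
  [0,0,0,0,0,0,0],
])

```text
t: 7.0
eef_pos: [606.8, 253.8, 68.8]
orientation: [-0.211, -2.612, -0.058]
force: [3.1, -2.4, 15.5]
gripper_width: 0.3
grasp_force: 7.4
```

```bash
python3 k.py square 0
```

```text
t 7.0 now [606.8 253.8  68.8] shift [ 2.1 -1.2  5.2] turn [-0.     0.002  0.002] F [ 3.1 -2.4 15.5]
normal -5.6 row 0.8 slope 0.6 Fn 15.13
```

Request:
arm_command([
  [5,-1,9,0,0,0,0],
  [5,-1,9,0,0,0,0],
  [5,0,9,0,0,0,0],
  [-4,-25,0,0,0,0,0],
  [-4,-25,0,0,0,0,0],
  [0,0,0,0,0,0,0],
  [0,0,0,0,0,0,0],
  [0,0,0,0,0,0,0],
])

```text
t: 7.67
eef_pos: [612.8, 202.3, 91.8]
orientation: [-0.212, -2.608, -0.056]
force: [0.9, 0.3, 0.5]
gripper_width: -0.3
grasp_force: 0.0
```

```bash
python3 k.py long -8
```

```text
t 7.67 now [612.8 202.3  91.8] shift [-15.5   1.6 -24.7] turn [ 0.    -0.002  0.002] F [0.9 0.3 0.5]
normal 21.1 row 0.9 slope 1.1 Fn 0.83
```

Request:
arm_command([
  [-4,0,-7,0,0,0,0],
  [-4,1,-6,0,0,0,0],
  [-2,0,-3,0,0,0,0],
  [-1,0,-2,0,0,0,0],
  [-1,0,-2,0,0,0,0],
  [-1,0,-2,0,0,0,0],
  [-1,0,-2,0,0,0,0],
  [-1,0,-2,0,0,0,0],
  [0,0,0,0,0,0,0],
  [0,0,0,0,0,0,0],
  [0,0,0,0,0,0,0],
])

```text
t: 8.58
eef_pos: [598.7, 203.6, 68.7]
orientation: [-0.212, -2.612, -0.059]
force: [1.9, 0.7, 11.2]
gripper_width: 0.5
grasp_force: 5.6
```

```bash
python3 k.py long 0
```

```text
t 8.58 now [598.7 203.6  68.7] shift [ 2.6 -0.4  5.3] turn [-0.001  0.001  0.002] F [ 1.9  0.7 11.2]
normal -5.9 row -0.0 slope 0.3 Fn 10.56
```

Long key bottomed. Retract along the normal and head for the latch.

Request:
arm_command([
  [10,-2,17,0,0,0,0],
  [12,-2,21,0,0,0,0],
  [12,-2,21,0,0,0,0],
  [14,-2,25,0,0,0,0],
  [8,0,35,0,0,0,0],
  [0,0,40,0,0,0,0],
  [0,-10,35,0,0,0,0],
  [-5,-20,20,0,0,0,0],
  [-10,-30,10,0,0,0,0],
  [-10,-30,0,0,0,0,0],
  [-10,-30,0,0,0,0,0],
  [-10,-30,0,0,0,0,0],
])

```text
t: 9.58
eef_pos: [608.0, 43.4, 289.7]
orientation: [-0.212, -2.609, -0.054]
force: [0.4, 0.3, -0.4]
gripper_width: 0.4
grasp_force: 0.0
```

```bash
cat >> h.py <<'E'
X=np.array([.9976,-.069,0]);Y=np.array([.069,.9976,0]);Z=np.array([0,0,1.])
RD=np.c_[np.cross(Y,-Z),Y,-Z]
E
python3 - <<'E'
from h import *
goto((523,-237,220),RD)
E
```

```text
t 9.58 now [608.   43.4 289.7] shift [ -85.  -280.4  -69.7] turn [-0.058 -0.522  0.091] F [ 0.4  0.3 -0.4]
```

Request:
arm_command([
  [-8,-28,0,-0.01,-0.088,0.015,0],
  [-8,-28,0,-0.01,-0.087,0.015,0],
  [-8,-28,0,-0.01,-0.087,0.015,0],
  [-8,-28,0,-0.01,-0.087,0.015,0],
  [-8,-28,0,-0.01,-0.087,0.015,0],
  [-8,-28,0,-0.01,-0.087,0.016,0],
  [-8,-28,-10,0,0,0,0],
  [-8,-28,-20,0,0,0,0],
  [-8,-28,-20,0,0,0,0],
  [-8,-28,-20,0,0,0,0],
  [0,0,0,0,0,0,0],
  [0,0,0,0,0,0,0],
])

```text
t: 10.58
eef_pos: [527.2, -236.1, 218.4]
orientation: [-0.113, -3.137, -0.001]
force: [0.5, 0.4, -0.4]
gripper_width: 0.1
grasp_force: 0.0
```

Run:
```python
from h import *
goto((523,-237,142),RD)
c=robot.camera("scene");t=robot.camera("top")
r=lambda i,x,y,w,h,k:cv2.resize(i[y:y+h,x:x+w],None,fx=k,fy=k,interpolation=cv2.INTER_CUBIC)
a=r(c["img"],190,170,130,100,6)
cv2.imwrite("pics/s3.png",a)
for P in((521,-271,160),(523,-237,142),robot.observe()["eef_pos"]): 
  print((proj(c,P)-[190,170])*6)
```

```text
t 10.58 now [ 527.2 -236.1  218.4] shift [ -4.2  -0.9 -76.4] turn [-0.001 -0.003  0.003] F [ 0.5  0.4 -0.4]
[149.95757146 238.47653411]
[245.09693175 280.99814266]
[215.92342396 147.21000236]
```

View pics/s3.png

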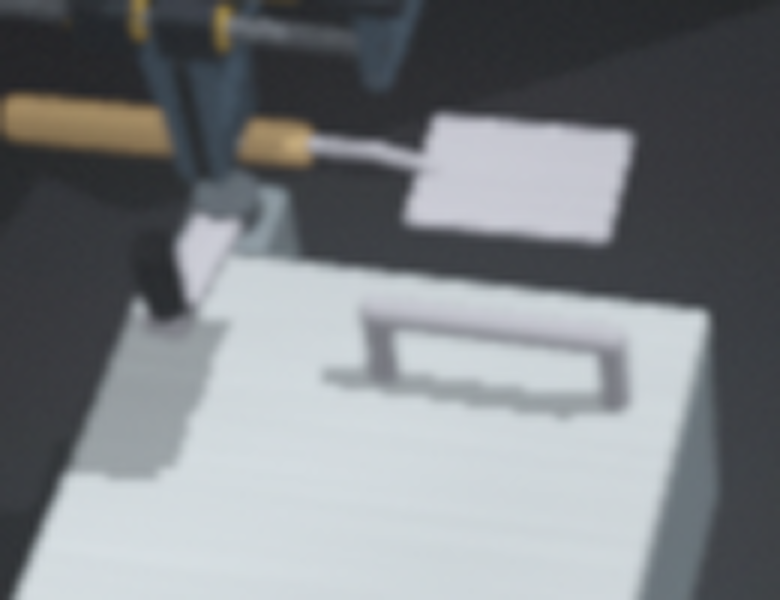

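The knob's top is at crop (153,235), where it was predicted, and the fingertips are beside it. Lower on its left side.

Request:
arm_command([
  [-4,0,-16,0,0,0,0],
  [0,0,-20,0,0,0,0],
  [0,0,-20,0,0,0,0],
  [0,0,-20,0,0,0,0],
  [0,0,0,0,0,0,0],
  [0,0,0,0,0,0,0],
  [0,0,0,0,0,0,0],
])

```text
t: 11.27
eef_pos: [525.9, -234.9, 145.7]
orientation: [0.106, 3.137, -0.003]
force: [-0.8, -0.5, 0.1]
gripper_width: 0.3
grasp_force: 0.0
```

Run:
```python
from h import *
piv=np.array([521,-271,142])-60*X
o=robot.observe();p=o["eef_pos"];print(p.round(1),o["force"].round(1))
q=p*0+p
for th in np.arange(0,1.31,.1):
    k=piv+60*(np.cos(th)*X-np.sin(th)*Y);T=-np.sin(th)*X-np.cos(th)*Y
    g=k-T*23;print(round(th,1),(g-q).round(1));q=g
```

```text
[ 525.9 -234.9  145.7] [-0.8 -0.5  0.1]
0.0 [ -3.3 -13.2  -3.7]
0.1 [ 1.6 -6.2  0. ]
0.2 [ 0.9 -6.4  0. ]
0.3 [ 0.3 -6.4  0. ]
0.4 [-0.3 -6.4  0. ]
0.5 [-1.  -6.3  0. ]
0.6 [-1.6 -6.2  0. ]
0.7 [-2.2 -6.   0. ]
0.8 [-2.8 -5.8  0. ]
0.9 [-3.4 -5.5  0. ]
1.0 [-3.9 -5.1  0. ]
1.1 [-4.4 -4.7  0. ]
1.2 [-4.8 -4.2  0. ]
1.3 [-5.2 -3.7  0. ]
```

Request:
arm_command([
  [-2,-7,-2,0,0,0,0],
  [-1,-6,-2,0,0,0,0],
  [1.6,-6.2,0,0,0,-0.1,0],
  [0.9,-6.4,0,0,0,-0.1,0],
  [0.3,-6.4,0,0,0,-0.1,0],
  [-0.3,-6.4,0,0,0,-0.1,0],
  [-1,-6.3,0,0,0,-0.1,0],
  [-1.6,-6.2,0,0,0,-0.1,0],
  [-2.2,-6,0,0,0,-0.1,0],
  [-2.8,-5.8,0,0,0,-0.1,0],
])

```text
t: 12.1
eef_pos: [516.5, -298.6, 140.6]
orientation: [1.33, 2.845, -0.0]
force: [0.4, 1.1, 0.5]
gripper_width: 0.3
grasp_force: 0.6
```

Request:
arm_command([
  [-3.4,-5.5,0,0,0,-0.1,0],
  [-3.9,-5.1,0,0,0,-0.1,0],
  [-4.4,-4.7,0,0,0,-0.1,0],
  [-4.8,-4.2,0,0,0,-0.1,0],
  [-5.2,-3.7,0,0,0,-0.1,0],
  [0,0,0,0,0,0,0],
  [0,0,0,0,0,0,0],
])

```text
t: 12.68
eef_pos: [494.6, -321.8, 140.5]
orientation: [1.984, 2.435, -0.001]
force: [0.8, 0.3, 0.1]
gripper_width: 0.5
grasp_force: 0.0
```

Run:
```python
from h import *
goto((500,-330,142))
c=robot.camera("scene");t=robot.camera("top")
r=lambda i,x,y,w,h,k:cv2.resize(i[y:y+h,x:x+w],None,fx=k,fy=k,interpolation=cv2.INTER_CUBIC)
cv2.imwrite("pics/s4.png",np.hstack([r(c["img"],180,160,80,80,5),r(t["img"],380,210,80,80,5)]))
```

```text
t 12.68 now [ 494.6 -321.8  140.5] shift [ 5.4 -8.2  1.5] turn [0. 0. 0.] F [0.8 0.3 0.1]
```

View pics/s4.png

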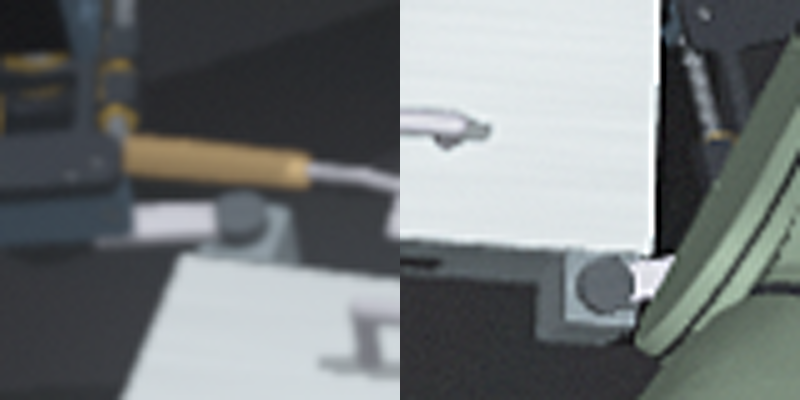

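The lever in both views now points to the mixer's right, off the lid, at about 1.3 rad. Retreat, turn and go above the bar.

Request:
arm_command([
  [8,3,0,0,0,0,0],
  [8,3,2,0,0,0,0],
  [3,0,25,0,0,0,0],
  [0,0,35,0,0,0,0],
  [0,0,35,0,0,-0.07,0],
  [5,30,0,0,0,-0.1,0.3],
  [5,35,0,0,0,-0.1,0.7],
  [5,35,0,0,0,0,0.7],
  [5,35,0,0,0,0,0.7],
  [5,35,0,0,0,0,0.7],
  [0,0,0,0,0,0,0.7],
  [0,0,0,0,0,0,0.7],
])

```text
t: 13.78
eef_pos: [539.7, -143.0, 237.3]
orientation: [2.29, 2.149, -0.001]
force: [-0.0, -0.6, 0.5]
gripper_width: 44.2
grasp_force: 0.0
```

```bash
cat >> h.py <<'E'
RL=np.c_[np.cross(X,-Z),X,-Z]
E
python3 - <<'E'
from h import *
goto((538.5,-143.3,128),RL)
E
```

```text
t 13.78 now [ 539.7 -143.   237.3] shift [  -1.2   -0.3 -109.3] turn [ 0.001  0.    -0.006] F [-0.  -0.6  0.5]
```

Request:
arm_command([
  [-1,0,-25,0,0,0,0.7],
  [0,0,-25,0,0,0,0.7],
  [0,0,-25,0,0,0,0.7],
  [0,0,-20,0,0,0,0.7],
  [0,0,-12,0,0,0,0.7],
  [0,0,0,0,0,0,0.7],
  [0,0,0,0,0,0,0.7],
  [0,0,0,0,0,0,0.7],
])

```text
t: 14.45
eef_pos: [538.7, -145.8, 130.9]
orientation: [2.295, 2.143, 0.0]
force: [1.0, -0.0, 0.4]
gripper_width: 64.0
grasp_force: 0.0
```

Request:
arm_command([
  [0,0,0,0,0,0,0],
  [0,0,0,0,0,0,0],
  [0,0,0,0,0,0,0],
  [0,0,0,0,0,0,0],
  [0,0,0,0,0,0,0],
  [0,0,0,0,0,0,0],
  [0,0,0,0,0,0,0],
  [0,0,0,0,0,0,0],
], newtons=15)

```text
t: 15.12
eef_pos: [539.5, -145.1, 130.2]
orientation: [2.294, 2.142, 0.004]
force: [10.0, 0.2, -5.5]
gripper_width: 13.3
grasp_force: 4.3
```

Run:
```python
from h import *
goto((538.5,-143.3,128),RL)
c=robot.observe()["eef_pos"]+19*Z
H=c+170*X-47*Z
prev=c-19*Z
for i in range(1,13):
    th=.1*i; b=H+X*(-170*np.cos(th)+47*np.sin(th))+Z*(170*np.sin(th)+47*np.cos(th))
    a=.05*i; zt=-(np.cos(a)*Z+np.sin(a)*X); tcp=b+19*zt
    print(round(th,1),(tcp-prev).round(1),tcp.round(0)); prev=tcp
```

```text
t 15.12 now [ 539.5 -145.1  130.2] shift [-1.   1.8 -2.2] turn [ 0.001  0.004 -0.001] F [10.   0.2 -5.5]
0.1 [ 4.6 -0.3 16.8] [ 544. -145.  147.]
0.2 [ 6.2 -0.4 16.2] [ 550. -146.  163.]
0.3 [ 7.8 -0.5 15.4] [ 558. -146.  179.]
0.4 [ 9.3 -0.6 14.5] [ 567. -147.  193.]
0.5 [10.7 -0.7 13.5] [ 578. -148.  206.]
0.6 [11.9 -0.8 12.3] [ 590. -149.  219.]
0.7 [13.1 -0.9 11. ] [ 603. -149.  230.]
0.8 [14.1 -1.   9.6] [ 617. -150.  239.]
0.9 [15.  -1.   8.1] [ 632. -152.  247.]
1.0 [15.7 -1.1  6.5] [ 648. -153.  254.]
1.1 [16.2 -1.1  4.9] [ 664. -154.  259.]
1.2 [16.6 -1.1  3.2] [ 681. -155.  262.]
```

Gripped the bar (13 mm). Raise along the arc, checking the force halfway.

Request:
arm_command([
  [2.8,0,8.4,0.002,0.025,0,0],
  [2.3,-0.2,8.4,0.002,0.025,0,0],
  [3.1,-0.2,8.1,0.002,0.025,0,0],
  [3.1,-0.2,8.1,0.002,0.025,0,0],
  [3.9,-0.3,7.7,0.002,0.025,0,0],
  [3.9,-0.2,7.7,0.002,0.025,0,0],
  [0,0,0,0,0,0,0],
])

```text
t: 15.7
eef_pos: [558.7, -146.4, 178.3]
orientation: [-2.212, -2.067, 0.154]
force: [3.1, -0.8, -2.1]
gripper_width: 11.7
grasp_force: 15.0
```

Request:
arm_command([
  [4.6,-0.3,7.2,0.002,0.025,0,0],
  [4.7,-0.3,7.3,0.002,0.025,0,0],
  [5.3,-0.3,6.8,0.002,0.025,0,0],
  [5.4,-0.4,6.7,0.002,0.025,0,0],
  [5.9,-0.4,6.2,0.002,0.025,0,0],
  [6,-0.4,6.1,0.002,0.025,0,0],
  [0,0,0,0,0,0,0],
])

```text
t: 16.28
eef_pos: [589.0, -148.4, 217.9]
orientation: [-2.121, -1.982, 0.3]
force: [0.8, -0.5, -1.3]
gripper_width: 11.9
grasp_force: 15.0
```

Request:
arm_command([
  [6.5,-0.4,5.5,0.002,0.025,0,0],
  [6.6,-0.5,5.5,0.002,0.025,0,0],
  [7,-0.5,4.8,0.002,0.025,0,0],
  [7.1,-0.5,4.8,0.002,0.025,0,0],
  [7.5,-0.5,4.1,0.002,0.025,0,0],
  [7.5,-0.5,4,0.002,0.025,0,0],
  [0,0,0,0,0,0,0],
])

```text
t: 16.87
eef_pos: [630.3, -151.2, 247.5]
orientation: [-2.027, -1.893, 0.434]
force: [-3.0, -0.1, 2.5]
gripper_width: 11.7
grasp_force: 15.0
```

Request:
arm_command([
  [7.8,-0.5,3.3,0.002,0.025,0,0],
  [7.9,-0.6,3.2,0.002,0.025,0,0],
  [8.1,-0.5,2.5,0.002,0.025,0,0],
  [8.1,-0.6,2.4,0.002,0.025,0,0],
  [8.3,-0.5,1.6,0.002,0.025,0,0],
  [8.3,-0.6,1.6,0.002,0.025,0,0],
  [0,0,0,0,0,0,0],
  [0,0,0,0,0,0,0],
  [0,0,0,0,0,0,0],
])

```text
t: 17.62
eef_pos: [678.6, -154.4, 263.1]
orientation: [-1.931, -1.803, 0.554]
force: [-2.7, -0.1, 4.2]
gripper_width: 11.2
grasp_force: 15.0
```

Lid at about 1.18 rad. Open slightly and back off along the tool axis.

Request:
arm_command([
  [0,0,0,0,0,0,0.15],
  [0,0,0,0,0,0,0.25],
  [0,0,0,0,0,0,0.25],
  [0,0,0,0,0,0,0.25],
  [0,0,0,0,0,0,0.25],
  [0,0,0,0,0,0,0.25],
])

```text
t: 18.12
eef_pos: [679.5, -154.3, 261.7]
orientation: [-1.931, -1.804, 0.554]
force: [0.1, -0.2, -0.0]
gripper_width: 22.9
grasp_force: 0.0
```

Request:
arm_command([
  [2.8,-0.2,4.1,0,0,0,0.25],
  [5.6,-0.4,8.3,0,0,0,0.25],
  [8.4,-0.6,12.4,0,0,0,0.25],
  [11.3,-0.8,16.5,0,0,0,0.25],
  [11.3,-0.8,16.5,0,0,0,0.25],
  [11.3,-0.8,16.5,0,0,0,0.25],
  [11.3,-0.8,16.5,0,0,0,0.25],
  [0,0,0,0,0,0,0.25],
  [0,0,0,0,0,0,0.25],
])

```text
t: 18.87
eef_pos: [687.7, -148.6, 327.0]
orientation: [-1.952, -1.826, 0.536]
force: [-0.0, 0.5, -0.2]
gripper_width: 22.6
grasp_force: 0.0
```

Run:
```python
from h import *
o=robot.observe();print(o["eef_pos"],o["force"],o["t"])
c=robot.camera("scene");t=robot.camera("top")
cv2.imwrite("pics/f.png",np.hstack([c["img"][:, :400],t["img"][:, 200:600]]))
```

```text
[ 687.70064399 -148.58993113  327.03043555] [-0.03826209  0.47097596 -0.22105606] 18.8667
```

View pics/f.png

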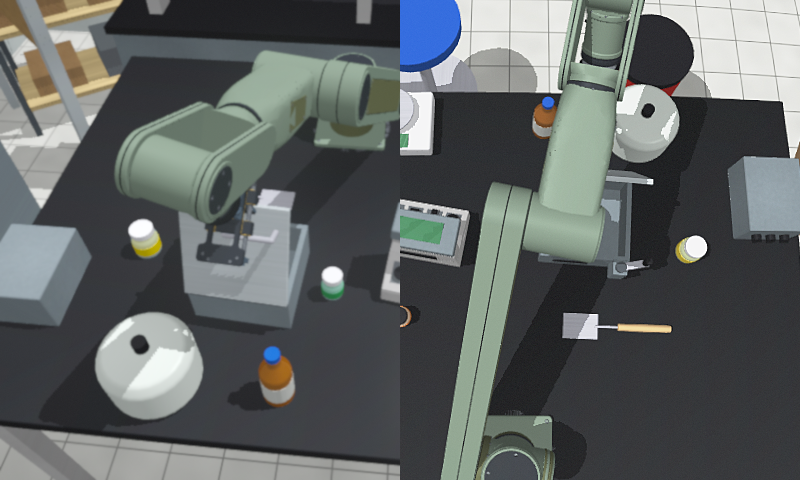

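The lid is standing at roughly 1.2 rad and the lever is off to the right near (640,265). The jars, spatula and beaker are unmoved, and the gripper is free with about zero force. Handing in.

```bash
python3 -c "
from cell import robot
print(robot.job_done())"
```

```text
the job is handed in; nothing more can be done
None
```

I pressed the round, square and long keys in order, swung the latch lever off to about 1.3 rad, left the lid standing open at about 1.2 rad, and handed the job in at about 19 s; no verdict came back.

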